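Change over the samples on mixer, balance and weight stand

TASK

The balance is calibrated and the sample bottle is mixed, so change them over: the bottle goes from the mixer to the middle of the balance pan, the amber jar from the weight's wooden stand into the white collar of the mixer, and the steel weight from the balance to the middle of its wooden stand. Each place holds only one thing, so first park one of the three on the empty cork mat. Keep all three upright, set them down gently, and do not disturb the beaker or the wash bottle.

Things in the scene. Friction and masses are not known exactly. Their poses are not given: they have to be found in the camera images.
- weight: Loose bright steel calibration weight, 0.5 kg: upright cylinder 40 mm in diameter and 50 mm tall with a small knob (26 mm in diameter) on a thin neck above it, 71 mm tall in all. Origin: centre of its underside; z up along its axis. Starts on the pan of the balance.
- bottle: Loose closed white plastic sample bottle, about 0.14 to 0.28 kg: round body 58 mm in diameter up to 68 mm height, then a sloping shoulder and neck, and a round screw cap 40 mm in diameter from 82 to 106 mm height, good to grip. Origin: centre of its underside; z up. Starts in the collar of the mixer.
- jar: Loose closed squat jar, about 0.15 to 0.31 kg: amber body 62 mm in diameter, 36 mm tall, under a black lid 64 mm in diameter and 16 mm thick; 52 mm tall in all. Origin: centre of its underside; z up. Starts on the wooden stand.
- mixer_seat (a point): Centre of the mixer's flat seat, 90 mm above the bench. The mixer is a fixed red box 160 by 160 mm with a round white collar on top (inside diameter 84 mm, outside 98 mm) that rises 8 mm above the seat; things stand inside the collar on the seat. z up.
- balance_pan (a point): Centre of the top of the balance's round steel pan (130 mm in diameter, flat, no rim, 60 mm above the bench). The balance is a fixed white box, 160 mm wide and 210 mm long, with a display at its end nearer the robot. The pan does not move. z up.
- stand_top (a point): Centre of the flat top of the weight's stand, a fixed square wooden block 120 by 120 mm, 30 mm tall, with a round grey pad (84 mm) let in flush in the middle. z up.
- mat: Round cork mat, 120 mm in diameter and 4 mm thick, fixed on the bench and empty at the start: the free spot for parking. Origin: centre of its underside, at bench height; z up.
- beaker: Empty glass beaker, 66 mm in diameter at the rim, 90 mm tall, loose on the bench; leave it alone. Origin: centre of its underside.
- wash_bottle: White plastic wash bottle with a thin bent grey spout, 64 mm in diameter and about 170 mm tall, loose on the bench; leave it alone. Origin: centre of its underside.
Not all that is in view belongs to the job. What is shaped like the weight but blue or turquoise is not meant.

How it is judged (in metres and radians):
On the way:
1. one of the three things is parked upright on the cork mat (its centre within 45 mm of the mat's centre) and let go (((horizontal distance between weight and mat below 0.045 m and z of weight in the frame of mat below 0.009 m and angle between weight's own z axis and vertical below 0.1 rad and contact force between weight and the fingers below 0.1 N and linear speed of weight below 0.02 m/s) or (horizontal distance between bottle and mat below 0.045 m and z of bottle in the frame of mat below 0.009 m and angle between bottle's own z axis and vertical below 0.1 rad and contact force between bottle and the fingers below 0.1 N and linear speed of bottle below 0.02 m/s) or (horizontal distance between jar and mat below 0.045 m and z of jar in the frame of mat below 0.009 m and angle between jar's own z axis and vertical below 0.1 rad and contact force between jar and the fingers below 0.1 N and linear speed of jar below 0.02 m/s))), for 0.2 s.
At the end, for the whole second after the job is handed in: The bottle stands on the balance pan within 15 mm of its centre, the jar on the mixer's seat inside the collar within 12 mm of its centre, and the weight on the wooden stand within 15 mm of its centre; each is upright within 0.1 rad, resting on the surface (height within 4 mm), released and at rest (horizontal distance between bottle and balance_pan below 0.015 m and z of bottle in the frame of balance_pan between -0.004 and 0.004 m and angle between each of bottle, jar, weight's own z axis and vertical below 0.1 rad and horizontal distance between jar and mixer_seat below 0.012 m and z of jar in the frame of mixer_seat between -0.004 and 0.004 m and horizontal distance between weight and stand_top below 0.015 m and z of weight in the frame of stand_top between -0.004 and 0.004 m and contact force between each of weight, bottle, jar and the fingers below 0.1 N and linear speed of each of weight, bottle, jar below 0.02 m/s); the robot touches nothing.
It fails at once if a thing is let fall: more than 0.6 m/s while not in the fingers ((contact force between weight and the fingers below 0.05 N and linear speed of weight above 0.6 m/s) or (contact force between bottle and the fingers below 0.05 N and linear speed of bottle above 0.6 m/s) or (contact force between jar and the fingers below 0.05 N and linear speed of jar above 0.6 m/s)).
It fails at once if the weight, the bottle or the jar is tipped by more than 0.5 rad (angle between any of weight, bottle, jar's own z axis and vertical above 0.5 rad).
It fails at once if the beaker or the wash bottle is shifted by more than 25 mm or knocked over (distance of any of beaker, wash_bottle from where it was at the start of the episode above 0.025 m or angle between any of beaker, wash_bottle's own z axis and vertical above 0.4 rad).
It also fails if it takes over 128 s, if anything falls off the work surface, if the arm or the gripper's body presses on something with over 40 N, if the wrist force passes 120 N, or if a joint passes its speed limit or range.

ROBOT

A 7-joint arm with a two-finger parallel gripper is mounted at the origin on the work surface. World frame = base frame: x ahead of the robot, y to its left, z up, the work surface at z = 0. Lengths are in mm, angles in rad, forces in N, time in s.
With the tool pointing down it reaches from about 425 to 875 mm from the base axis. Payload 9.9 kg.
Tool frame: the origin (TCP) lies at the very end of the fingers, on their centre line; the grasp point (between the pads) lies 19 mm behind it; z points along the fingers, y is the line along which they close (so a half turn about z gives the same grasp; the last joint's range is limited). The gripper opens to 85 mm and grips with 20 to 120 N. Pads are 22 mm wide; open, the fingers measure 114 mm over their backs; the gripper's body (76 mm by 85 mm) begins 54 mm behind the grasp point. The pads swing forward as they close: fully open they stand 13 mm farther back than shut.
Start: joints at [1.221, 0.576, 0.025, 1.437, -0.015, 1.129, -0.057], TCP at [177.314, -651.298, 231.289] pointing down, gripper open.
Joint ranges: [-2.76, 2.76], [-0.34, 2.15], [-1.52, 1.57], [0.19, 2.46], [-1.09, 4.23], [0.17, 1.99], [-2.82, 2.82]. Speed limits (rad/s): [2.22, 2.22, 3.01, 3.01, 3.14, 3.14, 3.14].

INTERFACE

Orientations are given as [roll, pitch, yaw] about the fixed x, y, z axes, in that order (R = Rz(yaw) Ry(pitch) Rx(roll)).
In Python, from cell import arm, eyes, job gives the robot as it stands. The module is installed in compiled form; this text tells all that it offers.
- The arm moves only by the shell command python3 -m creep 'ROWS'. ROWS is JSON, a list of rows, each a list of 7 numbers: the shift along the world's x, y, z in mm, then the turn, a rotation vector about the world's x, y, z in degrees, then the closure, from 0 (fully open) to 1 (shut). A call has 1 to 20 rows; each row is the pose to reach, as a shift and turn from the pose commanded when the call began; what a row does not reach only later rows make up. A row lasts 1/12 s, in which the tool goes at most 41.7 mm and 7.16 degrees, less where a joint would pass 70% of its speed; a pose out of reach is approached as far as the arm can. A call with a gripper value outside its range is refused whole. The fingers move at their own pace and stop on an object; the grip force is fixed at half the most. Time passes only in rows, so rows that repeat a pose let the fingers close. It gives the time, the measured TCP pose, the force, the opening and the grip force at its end, in the units of the state.
- arm.get_state(): the state, without advancing time (a new reading comes with each control period).
- eyes.grab_frame(name): name is "scene" or "top"; returns the picture (400x640x3 uint8, blue, green, red); there is no depth.
- eyes.camera_info(name): a dict with "vertical_fov" (degrees; the focal length in pixels is half the picture's height over the tangent of half this angle, whatever the lens; pixels are square), "cx", "cy" (the principal point, pixels), "k1" (the pictures are not rectified: a ray, as slopes to the right and down, at radius r is drawn at 1 + k1 r^2 times it, then the intrinsics apply), "R" (3x3) and "t" (3): a world point X has camera coordinates R X + t. Camera axes: x right, y down, z forward; pixel columns grow to the right and rows downward; lengths in mm; the calibration is good to about 2 mm. A picture is of the moment at which its call begins. camera_info takes no time and is no camera call.
- job.close_job(): hands the job in; it is judged then, once.
The state is a dict: "time_s": time; "joint_pos": joint angles; "qvel": joint speeds; "tau": joint torques, N m; "eef_pos": TCP position; "orientation": TCP orientation; "contact_force": force on the tool from outside, world axes, zero at the start; "wrist_torque": the same for the moment, N m; "grip_width": opening from 0.0 (shut) to 1.0 (fully open); "finger_force": force on a finger pad.
Only numpy, scipy, OpenCV 4.12 (cv2) and the standard library are available. Lean on these libraries where they do the work, as an engineer would, in place of code of your own. Each camera call takes 0.05 s, during which the arm holds its last target. There are 200 camera calls.

## Working session

There is one attempt and no reset: what is moved stays moved. The work goes in short steps, Python scripts to look and compute and a shell command to move; the robot and the scene stay as the last step left them, time stands still between calls to the robot, and variables do not carry over. Pictures are saved under pics/ and viewed, at most 14 in all, crops included, and the job is handed in when it is done.

```bash
mkdir -p pics; cat > h.py <<'E'
import numpy as np, cv2
from cell import arm, eyes, job
def info(n):
    c=eyes.camera_info(n); f=200/np.tan(np.radians(c["vertical_fov"])/2)
    K=np.array([[f,0,c["cx"]],[0,f,c["cy"]],[0,0,1.]])
    return K,np.array([c["k1"],0,0,0,0.]),np.array(c["R"]),np.array(c["t"])
def ray(n,u,v):
    K,D,R,t=info(n); p=cv2.undistortPoints(np.array([[[u,v]]],float),K,D)[0,0]
    return -R.T@t, R.T@np.array([p[0],p[1],1])
def onz(n,u,v,z):
    o,d=ray(n,u,v); return o+d*(z-o[2])/d[2]
def proj(n,X):
    K,D,R,t=info(n); return cv2.projectPoints(np.array(X,float).reshape(-1,1,3),cv2.Rodrigues(R)[0],t,K,D)[0][:,0]
E
python3 - <<'E'
from h import *
for n in("scene","top"):
    cv2.imwrite(f"pics/{n}0.png",eyes.grab_frame(n)); K,D,R,t=info(n); print(n,K[0,0],D[0],-R.T@t,R[2])
s=arm.get_state(); print({k:np.round(v,3) for k,v in s.items()})
E
```

```text
scene 383.72072349669327 0.004316518412167827 [813.61884075 440.99930342 927.6851776 ] [-0.21504357 -0.45114288 -0.86615609]
top 388.75453957834446 0.003412067515865478 [ 416.22486245  -13.16607597 1010.19347369] [ 0.19371146  0.0305845  -0.98058169]
{'time_s': np.float64(0.1), 'joint_pos': array([ 1.221,  0.576,  0.025,  1.438, -0.015,  1.129, -0.057]), 'qvel': array([ 0.001, -0.   ,  0.   , -0.004,  0.   , -0.001, -0.   ]), 'tau': array([ 8.000e-03, -7.673e+01,  2.258e+00, -2.866e+01,  1.600e-02,
        9.000e-03,  0.000e+00]), 'eef_pos': array([ 177.204, -650.913,  230.536]), 'orientation': array([-3.14 ,  0.   ,  0.266]), 'contact_force': array([-0.801,  0.309, -0.279]), 'wrist_torque': array([-0.   ,  0.022,  0.037]), 'finger_force': np.float64(0.0), 'grip_width': np.float64(1.006)}
```

View pics/scene0.png

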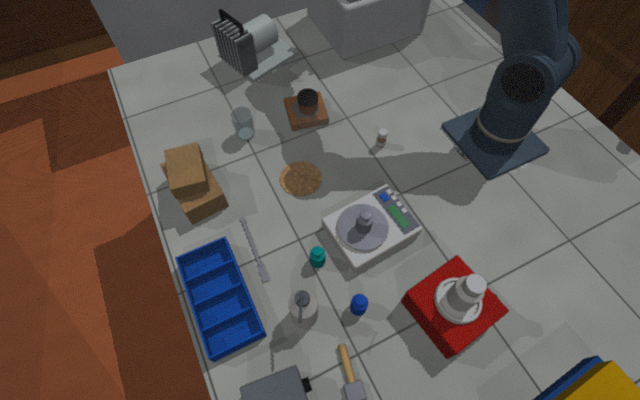

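View pics/top0.png

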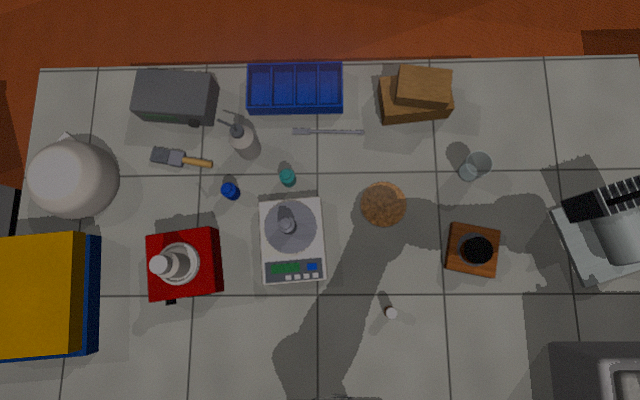

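The arm stands off to the side and all places are visible. Things that could be taken for the one I want:

| Wanted | Pixel in top view | Could be confused with |
|---|---|---|
| Weight | (287,224), steel, on the pan | turquoise (288,177), blue (230,190) |
| Bottle | (160,265), in the white collar | wash bottle (240,138), small vial (391,312) |
| Jar | (478,249), on the stand | none |

The mat is at (383,204) and the beaker at (475,166). I choose the steel weight on the pan, the bottle in the collar and the black-lidded jar, and will check them in one close crop.

```bash
python3 - <<'E'
from h import *
t=cv2.imread("pics/top0.png"); s=cv2.imread("pics/scene0.png")
c=lambda im,u,v:cv2.resize(im[v-48:v+48,u-44:u+44],None,fx=3,fy=3,interpolation=cv2.INTER_CUBIC)
a=np.hstack([c(t,185,262),c(t,292,238),c(t,475,248)]); b=np.hstack([c(s,456,305),c(s,370,228),c(s,306,110)])
cv2.imwrite("pics/crop.png",np.vstack([a,b]))
E
```

```text
(no output)
```

View pics/crop.png

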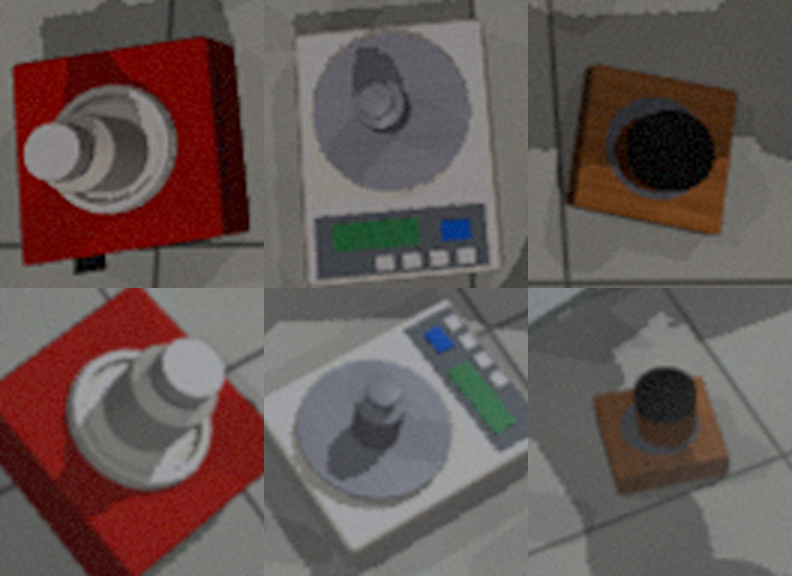

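The crop confirms the choices. Bottle cap top is in the left tile (top px ~159,265), the steel knob in the middle tile (~285,223), and the black lid on the stand in the right tile (~482,250). Next I measure them.

```bash
cat > meas.py <<'E'
from h import *
from scipy.optimize import least_squares
def fit(name,view,off,pts,z,r):
    P=np.array([onz(view,off[0]+x/3-.33,off[1]+y/3-.33,z)[:2] for x,y in pts])
    if r is None: print(name,view,P.mean(0).round(1),P.round(0).tolist()); return
    q=least_squares(lambda c:np.hypot(*(P-c).T)-r,P.mean(0)); print(name,view,q.x.round(1),"res",q.fun.round(1))
def hull(name,view,mask,z,r):
    n,l,st,_=cv2.connectedComponentsWithStats(mask.astype(np.uint8)); k=1+st[1:,4].argmax()
    c=cv2.findContours((l==k).astype(np.uint8),0,cv2.CHAIN_APPROX_NONE)[0][0]
    P=np.array([onz(view,*p[0],z)[:2] for p in cv2.convexHull(c)],np.float32)
    q=least_squares(lambda c:np.hypot(*(P-c).T)-r,P.mean(0),loss='soft_l1'); print(name,view,q.x.round(1),"rms",q.fun.std().round(1),st[k])
E
python3 - <<'E'
from meas import *
T1,T2,T3=(141,214),(248,190),(431,200);S1,S2,S3=(412,257),(326,180),(262,62)
fit("collar","top",T1,[(177,145),(125,84),(120,214),(160,100),(165,190)],98,49)
fit("collar","scene",S1,[(68,124),(130,61),(145,202),(212,157)],98,49)
fit("cap","top",T1,[(24,152),(83,152),(53,123),(53,181)],196,20)
fit("cap","scene",S1,[(162,82),(224,82),(193,50),(193,112)],196,20)
fit("pan","top",T2,[(49,110),(207,110),(128,29),(128,190)],60,65)
fit("pan","scene",S2,[(28,137),(106,73),(187,157),(121,225)],60,65)
fit("knob","top",T2,[(112,98)],131,None); fit("knob","scene",S2,[(118,105)],131,None)
fit("stand","top",T3,[(71,67),(208,91),(192,234),(50,205)],30,None)
fit("pad","top",T3,[(78,148),(125,97),(125,198)],30,42)
fit("lid","top",T3,[(186,151),(142,110),(140,192)],52+30,32)
fit("lid","scene",S3,[(107,100),(168,98),(138,80)],82,32)
# corners of stand in scene tile
fit("stand","scene",S3,[(67,109),(174,92),(199,176),(93,193)],30,None)
for v,roi in(("top",(340,420,170,240)),("scene",(265,335,150,210))):
    h=cv2.cvtColor(cv2.imread(f"pics/{v}0.png"),cv2.COLOR_BGR2HSV); m=np.zeros(h.shape[:2],bool)
    a,b,c,d=roi; m[c:d,a:b]=((h[...,1]>90)&(h[...,0]<25))[c:d,a:b]; hull("mat",v,m,4,60)
t0=proj("top",[[416,0,0],[0,0,0]]);print(t0)
for n,p in(("beaker",(480,160)),("wash",(243,140)),("turq",(288,177)),("blue",(230,190)),("vial",(391,312))): print(n,onz("top",*p,60).round(0))
E
```

```text
collar top [437.9 358.8] res [-1.7  1.6  0.7  0.3  1.7]
collar scene [440.2 367. ] res [2.2 2.7 2.  2.5]
cap top [434.1 363.4] res [ 0.8  0.8 -0.  -0. ]
cap scene [433.8 364.5] res [0.1 0.1 1.2 1.2]
pan top [528.  104.7] res [0.  0.  1.3 1.3]
pan scene [529.9 109.3] res [1.9 5.6 1.1 5.7]
knob top [527.7 108.1] [[528.0, 108.0]]
knob scene [528.  108.8] [[528.0, 109.0]]
stand top [ 469.2 -347.8] [[537.0, -304.0], [516.0, -415.0], [400.0, -392.0], [424.0, -280.0]]
pad top [ 470.  -347.5] res [ 0.1 -0.4 -0.4]
lid top [ 464.2 -340.9] res [-0.  -0.1 -0.1]
lid scene [ 462.7 -342.2] res [-0.7 -0.7  0.2]
stand scene [ 469.2 -342.6] [[512.0, -416.0], [399.0, -387.0], [429.0, -269.0], [536.0, -298.0]]
mat top [ 590.2 -130.9] rms 0.5 [ 361  182   45   45 1585]
mat scene [ 589.6 -132.4] rms 0.4 [ 280  162   41   34 1076]
[[333.61914963 271.91997985]
 [335.4060695  453.37519241]]
beaker [ 689. -370.   60.]
wash [752. 230.  60.]
turq [652. 112.  60.]
blue [620. 258.  60.]
vial [ 323. -134.   60.]
```

The measurements from both views agree, in mm:

| Thing | x | y |
|---|---|---|
| Weight | 528 | 108.5 |
| Pan | 528.5 | 106 |
| Mat | 590 | -131.5 |
| Bottle | 434 | 364 |
| Collar | 439 | 362 |
| Jar | 463.5 | -341.5 |
| Stand | 469.5 | -346 |

The order will be weight → mat, bottle → pan, jar → mixer, weight → stand.

```bash
python3 -m creep '[[320,250,90,0,0,0,0],[320,250,90,0,0,0,0],[320,250,90,0,0,0,0],[320,250,90,0,0,0,0],[320,250,90,0,0,0,0],[320,250,90,0,0,0,0],[320,250,90,0,0,0,0],[320,250,90,0,0,0,0],[320,250,90,0,0,0,0],[320,250,90,0,0,0,0],[320,250,90,0,0,0,0],[320,250,90,0,0,0,0],[320,250,90,0,0,0,0]]'
```

```text
time_s: 1.18
eef_pos: [496.8, -401.5, 320.8]
orientation: [-3.141, 0.001, 0.266]
contact_force: [-1.3, -0.7, -0.2]
grip_width: 0.996
finger_force: 0.0
```

```bash
python3 -m creep '[[31,510,-100,0,0,0,0],[31,510,-100,0,0,0,0],[31,510,-100,0,0,0,0],[31,510,-100,0,0,0,0],[31,510,-100,0,0,0,0],[31,510,-100,0,0,0,0],[31,510,-100,0,0,0,0],[31,510,-100,0,0,0,0],[31,510,-100,0,0,0,0],[31,510,-100,0,0,0,0],[31,510,-100,0,0,0,0],[31,510,-100,0,0,0,0],[31,510,-100,0,0,0,0],[31,510,-100,0,0,0,0],[31,510,-100,0,0,0,0],[31,510,-100,0,0,0,0],[31,510,-100,0,0,0,0]]'
```

```text
time_s: 2.6
eef_pos: [528.5, 106.1, 221.4]
orientation: [3.141, 0.0, 0.262]
contact_force: [-0.0, -0.3, -1.0]
grip_width: 1.004
finger_force: 0.0
```

```bash
python3 -m creep '[[0,0,-30,0,0,0,0],[0,0,-60,0,0,0,0],[0,0,-90,0,0,0,0],[0,0,-110,0,0,0,0],[0,0,-125,0,0,0,0],[0,0,-135,0,0,0,0],[0,0,-142,0,0,0,0],[0,0,-146,0,0,0,0],[0,0,-146,0,0,0,0],[0,0,-146,0,0,0,0]]'; python3 - <<'E'
from h import *
t=eyes.grab_frame("top"); s=eyes.grab_frame("scene"); c=lambda im,u,v:cv2.resize(im[v-50:v+50,u-60:u+60],None,fx=3,fy=3)
cv2.imwrite("pics/g1.png",np.hstack([c(t,290,225),c(s,368,220)]))
E
```

```text
time_s: 3.43
eef_pos: [528.8, 108.5, 75.9]
orientation: [3.141, -0.001, 0.265]
contact_force: [-0.1, -0.0, -0.4]
grip_width: 0.999
finger_force: 0.0
```

View pics/g1.png

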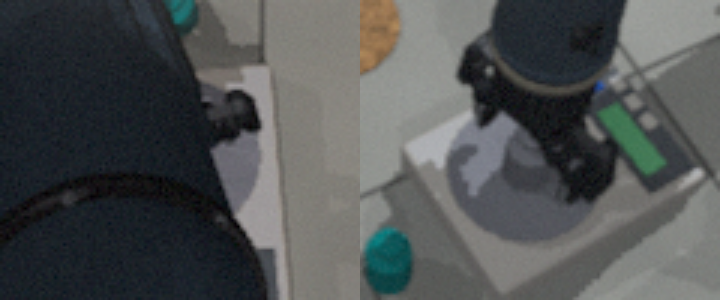

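The fingers straddle the weight: in the right half the tips are at (480,85) and (590,180), with the weight between them at (530,155). Closing.

```bash
python3 -m creep '[[0,0,0,0,0,0,0.3],[0,0,0,0,0,0,0.4],[0,0,0,0,0,0,0.5],[0,0,0,0,0,0,0.6],[0,0,0,0,0,0,0.7],[0,0,0,0,0,0,0.8],[0,0,0,0,0,0,1],[0,0,0,0,0,0,1],[0,0,0,0,0,0,1],[0,0,0,0,0,0,1],[0,0,0,0,0,0,1],[0,0,0,0,0,0,1]]'
```

```text
time_s: 4.53
eef_pos: [528.4, 108.9, 75.8]
orientation: [-3.142, -0.001, 0.266]
contact_force: [-0.9, -0.1, 6.2]
grip_width: 0.454
finger_force: 59.7
```

```bash
python3 -m creep '[[0,0,5,0,0,0,1],[0,0,15,0,0,0,1],[0,0,30,0,0,0,1],[0,0,50,0,0,0,1],[0,0,65,0,0,0,1],[5,-20,70,0,0,0,1],[10,-45,70,0,0,0,1],[18,-75,70,0,0,0,1],[26,-105,70,0,0,0,1],[35,-135,70,0,0,0,1],[43,-165,70,0,0,0,1],[50,-195,70,0,0,0,1],[56,-218,70,0,0,0,1],[60,-232,70,0,0,0,1],[61,-240,70,0,0,0,1],[61,-240,70,0,0,0,1],[61,-240,70,0,0,0,1]]'
```

```text
time_s: 5.95
eef_pos: [589.0, -129.9, 145.3]
orientation: [-3.14, 0.0, 0.267]
contact_force: [0.0, 0.3, -4.6]
grip_width: 0.451
finger_force: 61.1
```

```bash
python3 -m creep '[[0,0,-15,0,0,0,1],[0,0,-35,0,0,0,1],[0,0,-55,0,0,0,1],[0,0,-75,0,0,0,1],[0,0,-93,0,0,0,1],[0,0,-106,0,0,0,1],[0,0,-114,0,0,0,1],[0,0,-119,0,0,0,1],[0,0,-122,0,0,0,1],[0,0,-124,0,0,0,1],[0,0,-125,0,0,0,1],[0,0,-125,0,0,0,1],[0,0,-125,0,0,0,1]]'
```

```text
time_s: 7.03
eef_pos: [589.6, -131.4, 20.9]
orientation: [3.141, -0.001, 0.266]
contact_force: [-0.7, 0.2, -5.3]
grip_width: 0.449
finger_force: 61.1
```

```bash
python3 -m creep '[[0,0,-0.5,0,0,0,1],[0,0,-1,0,0,0,1],[0,0,-1.5,0,0,0,1],[0,0,-1.5,0,0,0,1],[0,0,-1.5,0,0,0,1]]'
```

```text
time_s: 7.45
eef_pos: [589.6, -131.4, 19.8]
orientation: [3.141, -0.001, 0.266]
contact_force: [-2.5, 0.2, 6.7]
grip_width: 0.454
finger_force: 62.3
```

Touched down. Now I release it and rise.

```bash
python3 -m creep '[[0,0,0,0,0,0,0.5],[0,0,0,0,0,0,0.4],[0,0,0,0,0,0,0.2],[0,0,0,0,0,0,0],[0,0,0,0,0,0,0],[0,0,0,0,0,0,0],[0,0,0,0,0,0,0],[0,0,0,0,0,0,0],[0,0,5,0,0,0,0],[0,0,15,0,0,0,0],[0,0,40,0,0,0,0],[0,0,70,0,0,0,0],[0,0,110,0,0,0,0],[0,0,150,0,0,0,0],[0,0,190,0,0,0,0],[0,0,230,0,0,0,0],[0,0,240,0,0,0,0],[0,0,240,0,0,0,0]]'
```

```text
time_s: 8.95
eef_pos: [591.0, -131.5, 263.9]
orientation: [3.138, -0.007, 0.266]
contact_force: [0.5, -0.3, -1.5]
grip_width: 0.999
finger_force: 0.0
```

```bash
python3 -m creep '[[-156,496,0,0,0,0,0],[-156,496,0,0,0,0,0],[-156,496,0,0,0,0,0],[-156,496,0,0,0,0,0],[-156,496,0,0,0,0,0],[-156,496,0,0,0,0,0],[-156,496,0,0,0,0,0],[-156,496,0,0,0,0,0],[-156,496,0,0,0,0,0],[-156,496,0,0,0,0,0],[-156,496,0,0,0,0,0],[-156,496,0,0,0,0,0],[-156,496,0,0,0,0,0],[-156,496,0,0,0,0,0],[-156,496,0,0,0,0,0],[-156,496,0,0,0,0,0],[-156,496,0,0,0,0,0],[-156,496,0,0,0,0,0]]'; python3 - <<'E'
from h import *
t=eyes.grab_frame("top"); s=eyes.grab_frame("scene"); cv2.imwrite("pics/t2.png",t); cv2.imwrite("pics/s2.png",s)
cv2.imwrite("pics/v2.png",np.vstack([t[100:400],s[100:400]]))
E
```

```text
time_s: 10.45
eef_pos: [434.1, 363.2, 258.7]
orientation: [3.141, 0.0, 0.263]
contact_force: [0.6, 0.0, 0.3]
grip_width: 0.999
finger_force: 0.0
```

View pics/v2.png

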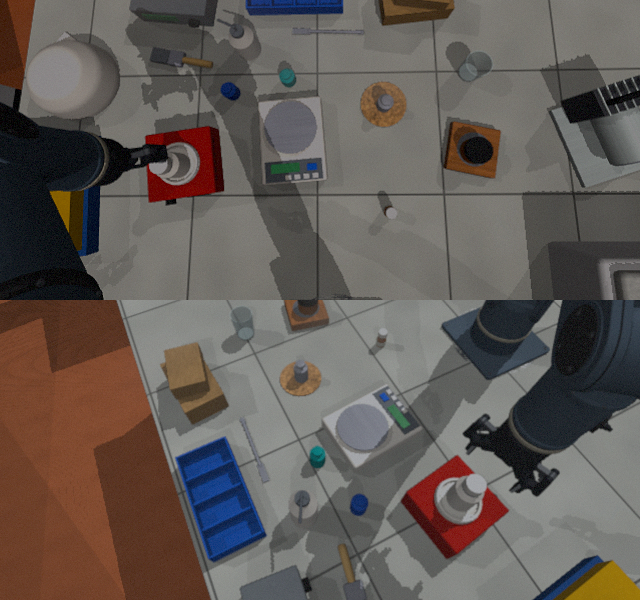

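The weight stands upright in the middle of the mat (top 385,203), the pan is clear, and the gripper hangs over the bottle. I descend onto the cap and measure the now-clear pan.

```bash
python3 -m creep '[[0,0,-20,0,0,0,0],[0,0,-40,0,0,0,0],[0,0,-60,0,0,0,0],[0,0,-75,0,0,0,0],[0,0,-85,0,0,0,0],[0,0,-91,0,0,0,0],[0,0,-93,0,0,0,0],[0,0,-93,0,0,0,0],[0,0,-93,0,0,0,0.3],[0,0,-93,0,0,0,0.4],[0,0,-93,0,0,0,0.5],[0,0,-93,0,0,0,0.6],[0,0,-93,0,0,0,0.8],[0,0,-93,0,0,0,1],[0,0,-93,0,0,0,1],[0,0,-93,0,0,0,1],[0,0,-93,0,0,0,1],[0,0,-93,0,0,0,1],[0,0,-93,0,0,0,1]]'
python3 - <<'E'
from meas import *
for v,u0,v0 in(("top",288,225),("scene",362,227)):
    im=cv2.imread(f"pics/{v[0]}2.png"); l=cv2.medianBlur(im,3).astype(int); b=l[...,0]-l[...,2]
    m=b>14; z=np.zeros_like(m); z[v0-34:v0+34,u0-34:u0+34]=m[v0-34:v0+34,u0-34:u0+34]
    z=cv2.morphologyEx(z.astype(np.uint8),cv2.MORPH_OPEN,np.ones((3,3))); hull("pan",v,z,60,65)
E
```

```text
time_s: 12.13
eef_pos: [433.6, 364.9, 166.6]
orientation: [-3.141, -0.001, 0.266]
contact_force: [-1.2, -0.5, 5.2]
grip_width: 0.452
finger_force: 59.8Traceback (most recent call last):
  File "<stdin>", line 5, in <module>
  File "meas.py", line 8, in hull
    n,l,st,_=cv2.connectedComponentsWithStats(mask.astype(np.uint8)); k=1+st[1:,4].argmax()
                                                                          ~~~~~~~~~~~~~~~^^
ValueError: attempt to get argmax of an empty sequence
```

```bash
python3 -m creep '[[0,0,4,0,0,0,1],[0,0,12,0,0,0,1],[0,0,25,0,0,0,1],[0,0,40,0,0,0,1],[0,0,50,0,0,0,1],[4,-12,50,0,0,0,1],[10,-30,50,0,0,0,1],[19,-55,50,0,0,0,1],[29,-80,50,0,0,0,1],[38,-105,50,0,0,0,1],[48,-130,50,0,0,0,1],[57,-155,50,0,0,0,1],[66,-180,50,0,0,0,1],[75,-205,50,0,0,0,1],[84,-230,50,0,0,0,1],[90,-246,50,0,0,0,1],[94,-256,50,0,0,0,1],[94,-258,50,0,0,0,1],[94,-258,50,0,0,0,1],[94,-258,50,0,0,0,1]]'
python3 - <<'E'
from meas import *
for v,u0,v0 in(("top",288,225),("scene",362,227)):
    im=cv2.medianBlur(cv2.imread(f"pics/{v[0]}2.png"),5); print(im[v0,u0-42:u0+42:3].tolist())
E
```

```text
time_s: 13.8
eef_pos: [526.8, 107.9, 215.7]
orientation: [-3.141, 0.0, 0.267]
contact_force: [-0.4, 1.1, -1.8]
grip_width: 0.451
finger_force: 60.5
[[77, 81, 83], [75, 79, 80], [68, 70, 72], [66, 70, 71], [70, 73, 73], [90, 95, 101], [97, 94, 99], [105, 98, 99], [106, 99, 100], [106, 99, 100], [105, 98, 99], [104, 97, 97], [103, 96, 97], [104, 97, 98], [104, 96, 97], [103, 96, 97], [104, 96, 98], [104, 96, 97], [104, 96, 97], [105, 97, 98], [104, 98, 99], [104, 97, 99], [106, 99, 100], [109, 101, 104], [135, 137, 140], [133, 136, 140], [102, 108, 112], [107, 112, 114]]
[[112, 115, 114], [84, 87, 87], [92, 97, 98], [159, 160, 160], [168, 165, 163], [140, 139, 137], [126, 117, 115], [128, 118, 116], [129, 119, 117], [131, 120, 118], [131, 121, 118], [131, 121, 118], [131, 121, 118], [132, 122, 119], [133, 123, 120], [134, 124, 122], [135, 126, 123], [135, 125, 122], [135, 124, 122], [135, 125, 123], [137, 126, 124], [137, 126, 125], [138, 127, 125], [138, 129, 126], [116, 119, 120], [116, 120, 120], [93, 93, 93], [69, 75, 58]]
```

```bash
python3 - <<'E'
from meas import *
for v,u0,v0 in(("top",288,225),("scene",362,227)):
    l=cv2.medianBlur(cv2.imread(f"pics/{v[0]}2.png"),5).astype(int); m=(l[...,0]-l[...,1])>3
    z=np.zeros(m.shape,np.uint8); z[v0-36:v0+36,u0-38:u0+38]=m[v0-36:v0+36,u0-38:u0+38]
    z=cv2.morphologyEx(z,cv2.MORPH_OPEN,np.ones((5,5))); hull("pan",v,z,60,65)
E
```

```text
pan top [526.5 105.8] rms 1.7 [ 265  202   52   51 2096]
pan scene [524.2 102.4] rms 1.1 [ 336  204   52   46 1826]
```

```bash
python3 -m creep '[[0,-1,-15,0,0,0,1],[0,-1,-30,0,0,0,1],[0,-1,-45,0,0,0,1],[0,-1,-57,0,0,0,1],[0,-1,-66,0,0,0,1],[0,-1,-71,0,0,0,1],[0,-1,-74,0,0,0,1],[0,-1,-76,0,0,0,1],[0,-1,-77,0,0,0,1],[0,-1,-78,0,0,0,1],[0,-1,-78,0,0,0,1],[0,-1,-78,0,0,0,1]]'
```

```text
time_s: 14.8
eef_pos: [527.5, 105.7, 138.1]
orientation: [3.142, -0.001, 0.266]
contact_force: [-0.6, 0.4, -2.3]
grip_width: 0.448
finger_force: 60.5
```

```bash
python3 -m creep '[[0,0,-0.5,0,0,0,1],[0,0,-1,0,0,0,1],[0,0,-1.5,0,0,0,1],[0,0,-1.8,0,0,0,1],[0,0,-1.8,0,0,0,1]]'
```

```text
time_s: 15.22
eef_pos: [527.6, 105.7, 136.6]
orientation: [3.142, -0.001, 0.266]
contact_force: [-1.4, -0.4, 4.9]
grip_width: 0.448
finger_force: 61.4
```

```bash
python3 -m creep '[[0,0,0,0,0,0,0.5],[0,0,0,0,0,0,0.4],[0,0,0,0,0,0,0.2],[0,0,0,0,0,0,0],[0,0,0,0,0,0,0],[0,0,0,0,0,0,0],[0,0,0,0,0,0,0],[0,0,0,0,0,0,0],[0,0,5,0,0,0,0],[0,0,15,0,0,0,0],[0,0,40,0,0,0,0],[0,0,70,0,0,0,0],[0,0,100,0,0,0,0],[0,0,120,0,0,0,0],[0,0,130,0,0,0,0],[0,0,130,0,0,0,0]]'
```

```text
time_s: 16.55
eef_pos: [528.3, 106.1, 268.7]
orientation: [3.141, -0.005, 0.266]
contact_force: [-0.2, 0.6, -0.6]
grip_width: 0.999
finger_force: 0.0
```

```bash
python3 -m creep '[[-9,-62,0,0,0,0,0],[-20,-140,0,0,0,0,0],[-64,-447,-60,0,0,0,0],[-64,-447,-60,0,0,0,0],[-64,-447,-60,0,0,0,0],[-64,-447,-60,0,0,0,0],[-64,-447,-60,0,0,0,0],[-64,-447,-60,0,0,0,0],[-64,-447,-60,0,0,0,0],[-64,-447,-60,0,0,0,0],[-64,-447,-60,0,0,0,0],[-64,-447,-60,0,0,0,0],[-64,-447,-60,0,0,0,0],[-64,-447,-60,0,0,0,0],[-64,-447,-60,0,0,0,0],[-64,-447,-60,0,0,0,0]]'; python3 - <<'E'
from meas import *
t=eyes.grab_frame("top"); s=eyes.grab_frame("scene"); cv2.imwrite("pics/t3.png",t); cv2.imwrite("pics/s3.png",s)
c=lambda im,u,v:cv2.resize(im[v-48:v+48,u-44:u+44],None,fx=3,fy=3,interpolation=cv2.INTER_CUBIC)
cv2.imwrite("pics/v3.png",np.vstack([np.hstack([c(t,185,262),c(t,290,235),c(t,475,248)]),np.hstack([c(s,456,305),c(s,370,228),c(s,306,110)])]))
E
```

```text
time_s: 17.88
eef_pos: [463.9, -339.6, 206.0]
orientation: [-3.141, -0.0, 0.268]
contact_force: [-0.2, -0.3, 1.0]
grip_width: 0.998
finger_force: 0.0
```

View pics/v3.png

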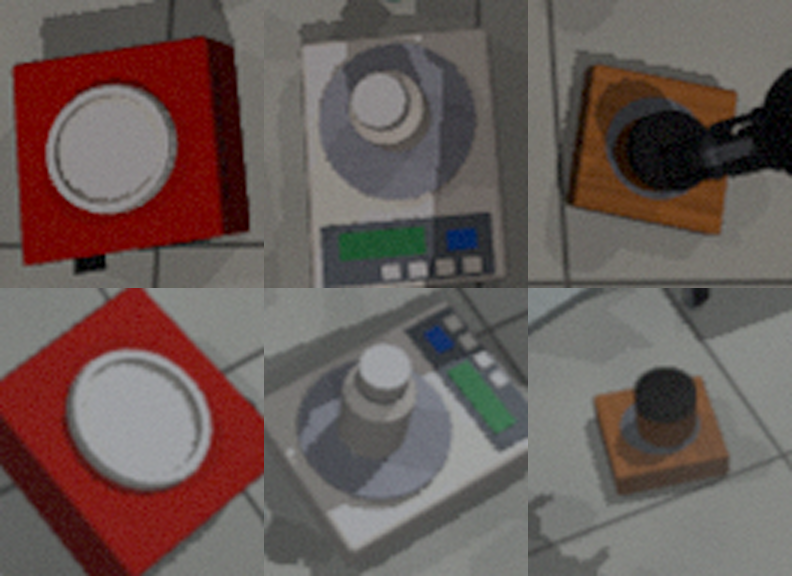

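The bottle stands upright near the middle of the pan (cap at top ~284,221) and the collar is empty (top ~178,263). I measure both and descend on the jar.

```bash
python3 - <<'E'
from meas import *
for v,u0,v0 in(("top",178,263),("scene",458,302)):
    l=cv2.medianBlur(cv2.imread(f"pics/{v[0]}3.png"),3).astype(int); m=(l[...,2]-l[...,1])<40
    z=np.zeros(m.shape,np.uint8); z[v0-25:v0+25,u0-26:u0+26]=m[v0-25:v0+25,u0-26:u0+26]
    hull("collar",v,z,98,49)
fit("cap","top",(246,187),[(349-264,100),(410-264,100),(379-264,71),(379-264,130)],166,20)
fit("cap","scene",(326,180),[(359-264,367-288),(412-264,367-288),(385-264,343-288),(385-264,393-288)],166,20)
fit("pan","top",(246,187),[(319-264,122),(476-264,122),(398-264,42),(398-264,199)],60,65)
fit("pan","scene",(326,180),[(298-264,427-288),(375-264,361-288),(452-264,433-288),(376-264,497-288)],60,65)
E
python3 -m creep '[[0,0,-30,0,0,0,0],[0,0,-60,0,0,0,0],[0,0,-90,0,0,0,0],[0,0,-115,0,0,0,0],[0,0,-135,0,0,0,0],[0,0,-148,0,0,0,0],[0,0,-156,0,0,0,0],[0,0,-161,0,0,0,0],[0,0,-163,0,0,0,0],[0,0,-163,0,0,0,0],[0,0,-163,0,0,0,0]]'
```

```text
collar top [439.3 363.2] rms 0.6 [ 156  242   44   43 1492]
collar scene [440.9 366. ] rms 1.0 [ 434  278   48   47 1755]
cap top [528.2 105.3] res [2.4 2.4 1.7 1.7]
cap scene [527.3 105.8] res [0.  0.1 1.8 1.8]
pan top [526.3 105.1] res [-0.4 -0.4 -0.4 -0.4]
pan scene [523.9 104.3] res [-0.6 -1.5 -0.6 -1.4]
time_s: 18.9
eef_pos: [463.8, -341.5, 43.8]
orientation: [3.141, -0.001, 0.266]
contact_force: [-0.2, 0.0, -0.2]
grip_width: 0.997
finger_force: 0.0
```

```bash
python3 -m creep '[[0,0,0,0,0,0,0.1],[0,0,0,0,0,0,0.15],[0,0,0,0,0,0,0.2],[0,0,0,0,0,0,0.25],[0,0,0,0,0,0,0.3],[0,0,0,0,0,0,0.4],[0,0,0,0,0,0,0.6],[0,0,0,0,0,0,1],[0,0,0,0,0,0,1],[0,0,0,0,0,0,1],[0,0,0,0,0,0,1]]'
```

```text
time_s: 19.82
eef_pos: [463.6, -341.8, 43.9]
orientation: [3.14, -0.001, 0.265]
contact_force: [-1.5, -0.4, 9.0]
grip_width: 0.734
finger_force: 63.8
```

```bash
python3 -m creep '[[0,0,4,0,0,0,1],[0,0,12,0,0,0,1],[0,0,25,0,0,0,1],[0,0,45,0,0,0,1],[0,0,70,0,0,0,1],[0,0,95,0,0,0,1],[0,0,120,0,0,0,1],[0,0,145,0,0,0,1],[0,0,160,0,0,0,1],[0,0,168,0,0,0,1],[0,0,170,0,0,0,1],[1,20,170,0,0,0,1],[3,45,170,0,0,0,1],[5,75,170,0,0,0,1],[7,105,170,0,0,0,1],[9,130,170,0,0,0,1],[10,150,170,0,0,0,1],[10,160,170,0,0,0,1],[10,160,170,0,0,0,1]]'
```

```text
time_s: 21.4
eef_pos: [473.0, -178.8, 212.3]
orientation: [-3.14, 0.001, 0.269]
contact_force: [-0.0, 0.5, -2.8]
grip_width: 0.727
finger_force: 66.2
```

```bash
python3 -m creep '[[0,8,0,0,0,0,1],[0,22,0,0,0,0,1],[0,42,0,0,0,0,1],[0,68,0,0,0,0,1],[-2,98,0,0,0,0,1],[-4,128,0,0,0,0,1],[-6,158,0,0,0,0,1],[-8,188,0,0,0,0,1],[-10,218,0,0,0,0,1],[-12,248,0,0,0,0,1],[-14,278,0,0,0,0,1],[-16,308,0,0,0,0,1],[-18,338,0,0,0,0,1],[-20,368,0,0,0,0,1],[-22,398,0,0,0,0,1],[-24,424,0,0,0,0,1],[-26,444,0,0,0,0,1],[-28,456,0,0,0,0,1],[-28,460,0,0,0,0,1],[-28,460,0,0,0,0,1]]'
python3 -m creep '[[0,5,0,0,0,0,1],[-1,15,0,0,0,0,1],[-2,32,0,0,0,0,1],[-3,50,0,0,0,0,1],[-4,65,0,0,0,0,1],[-5,76,0,0,0,0,1],[-6,83,0,0,0,0,1],[-6,86,0,0,0,0,1],[-6,86,0,0,0,0,1],[-6,86,0,0,0,0,1],[-6,86,0,0,0,0,1],[-6,86,0,0,0,0,1]]'
```

```text
time_s: 23.07
eef_pos: [445.6, 278.4, 212.6]
orientation: [3.141, 0.001, 0.266]
contact_force: [-0.0, -0.7, -1.8]
grip_width: 0.735
finger_force: 66.2
time_s: 24.07
eef_pos: [439.6, 363.8, 213.0]
orientation: [3.141, -0.0, 0.265]
contact_force: [-0.1, 0.6, -2.1]
grip_width: 0.737
finger_force: 66.2
```

```bash
python3 -m creep '[[0,0,-10,0,0,0,1],[0,0,-25,0,0,0,1],[0,0,-42,0,0,0,1],[0,0,-58,0,0,0,1],[0,0,-73,0,0,0,1],[0,0,-85,0,0,0,1],[0,0,-94,0,0,0,1],[0,0,-100,0,0,0,1],[0,0,-104,0,0,0,1],[0,0,-106,0,0,0,1],[0,0,-107,0,0,0,1],[0,0,-107.5,0,0,0,1],[0,0,-107.5,0,0,0,1],[0,0,-107.5,0,0,0,1]]'; python3 - <<'E'
from h import *
t=eyes.grab_frame("top"); s=eyes.grab_frame("scene"); c=lambda im,u,v:cv2.resize(im[v-50:v+50,u-60:u+60],None,fx=3,fy=3)
cv2.imwrite("pics/g3.png",np.hstack([c(t,180,262),c(s,458,300)]))
E
```

```text
time_s: 25.23
eef_pos: [439.5, 364.9, 105.9]
orientation: [-3.141, -0.001, 0.266]
contact_force: [0.8, -0.5, -2.7]
grip_width: 0.733
finger_force: 66.2
```

View pics/g3.png

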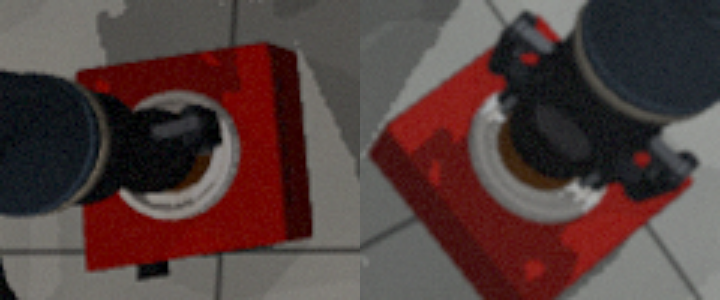

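The jar's amber body sits inside the white collar with a gap all round, at about (180,165) in the left half and (535,160) in the right half. Next come the final lowering and release.

```bash
python3 -m creep '[[0,0,-0.5,0,0,0,1],[0,0,-1,0,0,0,1],[0,0,-1.5,0,0,0,1],[0,0,-2,0,0,0,1],[0,0,-2.3,0,0,0,1],[0,0,-2.3,0,0,0,1]]'
```

```text
time_s: 25.83
eef_pos: [439.3, 364.7, 103.9]
orientation: [-3.142, -0.0, 0.266]
contact_force: [-2.8, -2.0, 6.0]
grip_width: 0.736
finger_force: 66.9
```

```bash
python3 -m creep '[[0,0,0,0,0,0,0.25],[0,0,0,0,0,0,0.2],[0,0,0,0,0,0,0.1],[0,0,0,0,0,0,0],[0,0,0,0,0,0,0],[0,0,0,0,0,0,0],[0,0,0,0,0,0,0],[0,0,5,0,0,0,0],[0,0,15,0,0,0,0],[0,0,40,0,0,0,0],[0,0,70,0,0,0,0],[0,0,100,0,0,0,0],[0,0,120,0,0,0,0],[0,0,130,0,0,0,0],[0,0,130,0,0,0,0]]'
python3 -m creep '[[150,-496,0,0,0,0,0],[150,-496,0,0,0,0,0],[150,-496,0,0,0,0,0],[150,-496,0,0,0,0,0],[150,-496,0,0,0,0,0],[150,-496,0,0,0,0,0],[150,-496,0,0,0,0,0],[150,-496,0,0,0,0,0],[150,-496,0,0,0,0,0],[150,-496,0,0,0,0,0],[150,-496,0,0,0,0,0],[150,-496,0,0,0,0,0],[150,-496,0,0,0,0,0],[150,-496,0,0,0,0,0],[150,-496,0,0,0,0,0],[150,-496,0,0,0,0,0],[150,-496,0,0,0,0,0],[150,-496,0,0,0,0,0]]'; python3 - <<'E'
from h import *
t=eyes.grab_frame("top"); s=eyes.grab_frame("scene"); cv2.imwrite("pics/t4.png",t); cv2.imwrite("pics/s4.png",s)
c=lambda im,u,v:cv2.resize(im[v-48:v+48,u-44:u+44],None,fx=3,fy=3,interpolation=cv2.INTER_CUBIC)
cv2.imwrite("pics/v4.png",np.vstack([np.hstack([c(t,185,262),c(t,385,210),c(t,475,248)]),np.hstack([c(s,456,305),c(s,300,175),c(s,306,110)])]))
E
```

```text
time_s: 27.08
eef_pos: [440.1, 365.6, 236.0]
orientation: [-3.14, -0.004, 0.266]
contact_force: [-0.7, -0.1, -0.1]
grip_width: 1.001
finger_force: 0.0
time_s: 28.58
eef_pos: [589.1, -129.6, 233.1]
orientation: [-3.141, 0.0, 0.268]
contact_force: [0.2, -0.5, 0.5]
grip_width: 1.002
finger_force: 0.0
```

View pics/v4.png

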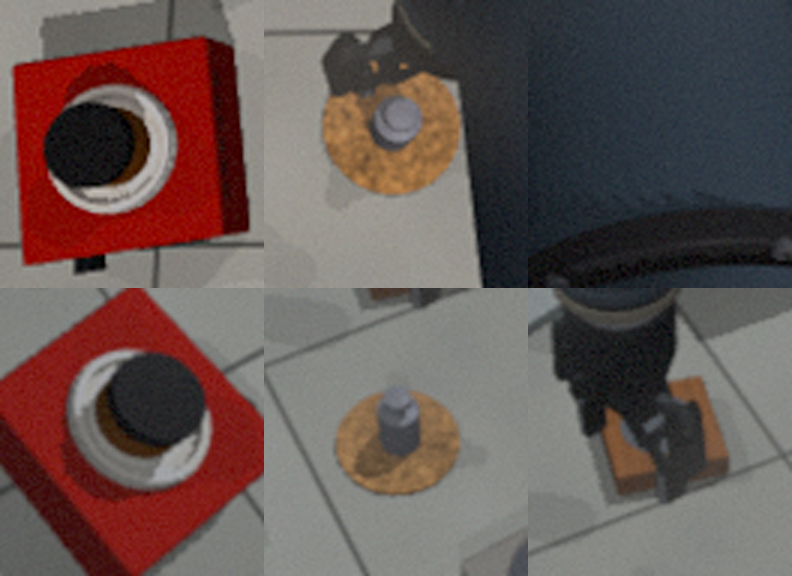

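The jar is in the collar (lid at top ~171,262) and the weight is on the mat (knob at top ~386,199). I check both and go down to the weight.

```bash
python3 - <<'E'
from meas import *
fit("lid","top",(141,214),[(44,145),(88,103),(88,187)],142,32)
fit("lid","scene",(412,257),[(204,110),(157,65),(110,110)],142,32)
fit("knob","top",(341,162),[(135,112)],75,None);fit("knob","scene",(256,127),[(133,108)],75,None)
E
python3 -m creep '[[0,0,-30,0,0,0,0],[0,0,-65,0,0,0,0],[0,0,-100,0,0,0,0],[0,0,-130,0,0,0,0],[0,0,-155,0,0,0,0],[0,0,-175,0,0,0,0],[0,0,-190,0,0,0,0],[0,0,-202,0,0,0,0],[0,0,-210,0,0,0,0],[0,0,-213,0,0,0,0],[0,0,-213,0,0,0,0],[0,0,-213,0,0,0,0]]'
```

```text
lid top [440.2 364. ] res [-0.1 -1.1 -1.1]
lid scene [440.6 364.2] res [0.3 0.  0.3]
knob top [ 589.5 -129.5] [[589.0, -129.0]]
knob scene [ 586.1 -133. ] [[586.0, -133.0]]
time_s: 29.68
eef_pos: [589.8, -131.3, 20.9]
orientation: [3.141, -0.001, 0.266]
contact_force: [-0.2, 0.1, -0.9]
grip_width: 0.998
finger_force: 0.0
```

```bash
python3 -m creep '[[0,0,0,0,0,0,0.3],[0,0,0,0,0,0,0.4],[0,0,0,0,0,0,0.5],[0,0,0,0,0,0,0.6],[0,0,0,0,0,0,0.7],[0,0,0,0,0,0,0.8],[0,0,0,0,0,0,1],[0,0,0,0,0,0,1],[0,0,0,0,0,0,1],[0,0,0,0,0,0,1],[0,0,0,0,0,0,1],[0,0,5,0,0,0,1],[0,0,15,0,0,0,1],[0,0,30,0,0,0,1],[0,0,50,0,0,0,1],[0,0,70,0,0,0,1],[0,0,85,0,0,0,1],[0,0,90,0,0,0,1],[0,0,90,0,0,0,1]]'
```

```text
time_s: 31.27
eef_pos: [590.0, -131.4, 111.8]
orientation: [3.141, -0.002, 0.266]
contact_force: [0.3, 0.5, -5.3]
grip_width: 0.45
finger_force: 61.1
```

```bash
python3 -m creep '[[-4,-7,0,0,0,0,1],[-11,-20,0,0,0,0,1],[-22,-40,0,0,0,0,1],[-35,-63,0,0,0,0,1],[-49,-88,0,0,0,0,1],[-63,-113,0,0,0,0,1],[-77,-138,0,0,0,0,1],[-90,-162,0,0,0,0,1],[-102,-183,0,0,0,0,1],[-112,-200,0,0,0,0,1],[-118,-211,0,0,0,0,1],[-120,-215,0,0,0,0,1],[-120,-215,0,0,0,0,1],[-120,-215,-10,0,0,0,1],[-120,-215,-25,0,0,0,1],[-120,-215,-40,0,0,0,1],[-120,-215,-52,0,0,0,1],[-120,-215,-59,0,0,0,1],[-120,-215,-61,0,0,0,1],[-120,-215,-61,0,0,0,1]]'
```

```text
time_s: 32.93
eef_pos: [469.7, -345.1, 48.5]
orientation: [-3.14, 0.0, 0.267]
contact_force: [-0.1, -0.1, -5.1]
grip_width: 0.453
finger_force: 61.0
```

```bash
python3 -m creep '[[0,0,-0.7,0,0,0,1],[0,0,-1.4,0,0,0,1],[0,0,-2,0,0,0,1],[0,0,-2.6,0,0,0,1],[0,0,-3,0,0,0,1],[0,0,-3,0,0,0,1]]'
```

```text
time_s: 33.43
eef_pos: [469.6, -346.5, 47.0]
orientation: [3.141, -0.001, 0.266]
contact_force: [-1.7, 2.6, 3.5]
grip_width: 0.451
finger_force: 62.0
```

Down. I release, rise and look.

```bash
python3 -m creep '[[0,0,0,0,0,0,0.5],[0,0,0,0,0,0,0.4],[0,0,0,0,0,0,0.2],[0,0,0,0,0,0,0],[0,0,0,0,0,0,0],[0,0,0,0,0,0,0],[0,0,0,0,0,0,0],[0,0,0,0,0,0,0],[0,0,5,0,0,0,0],[0,0,15,0,0,0,0],[0,0,40,0,0,0,0],[0,0,70,0,0,0,0],[0,0,110,0,0,0,0],[0,0,150,0,0,0,0],[0,0,190,0,0,0,0],[0,0,200,0,0,0,0],[0,0,200,0,0,0,0],[0,0,200,0,0,0,0]]'; python3 -m creep '[[-20,-200,0,0,0,0,0],[-20,-200,0,0,0,0,0],[-20,-200,0,0,0,0,0],[-20,-200,0,0,0,0,0],[-20,-200,0,0,0,0,0],[-20,-200,0,0,0,0,0],[-20,-200,0,0,0,0,0],[-20,-200,0,0,0,0,0],[-20,-200,0,0,0,0,0],[-20,-200,0,0,0,0,0]]'; python3 - <<'E'
from h import *
t=eyes.grab_frame("top"); s=eyes.grab_frame("scene")
c=lambda im,u,v:cv2.resize(im[v-48:v+48,u-44:u+44],None,fx=3,fy=3,interpolation=cv2.INTER_CUBIC)
cv2.imwrite("pics/v5.png",np.vstack([np.hstack([c(t,185,262),c(t,290,235),c(t,475,248)]),np.hstack([c(s,456,305),c(s,370,228),c(s,306,110)])]))
cv2.imwrite("pics/t5.png",t)
E
```

```text
time_s: 34.93
eef_pos: [469.3, -346.3, 247.3]
orientation: [3.14, -0.001, 0.266]
contact_force: [0.0, -0.2, -0.5]
grip_width: 1.006
finger_force: 0.0
time_s: 35.77
eef_pos: [450.1, -544.8, 246.1]
orientation: [-3.141, -0.0, 0.268]
contact_force: [0.6, -1.0, 0.5]
grip_width: 1.0
finger_force: 0.0
```

View pics/v5.png

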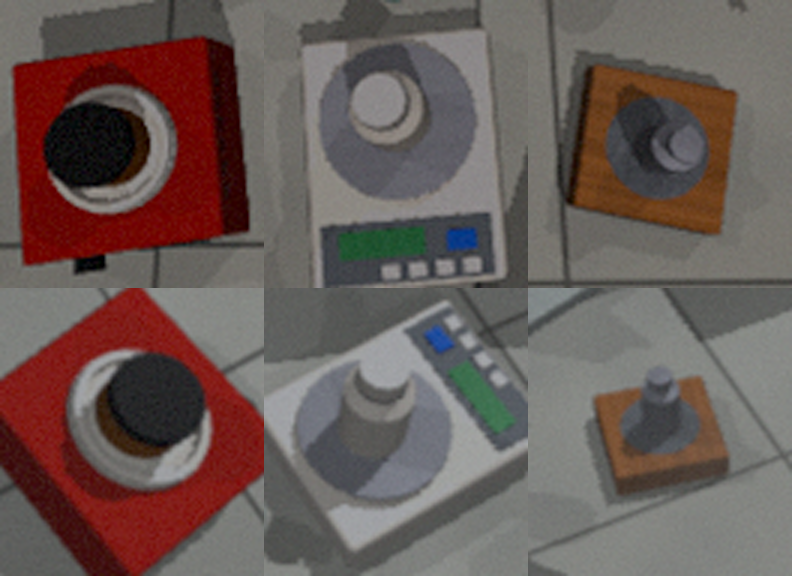

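View pics/t5.png

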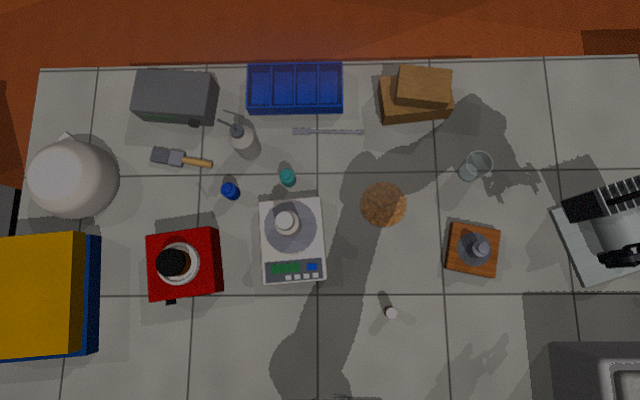

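All three stand upright in place: jar lid at (173,262), bottle at (286,222), weight at (480,248). The beaker (475,166) and wash bottle (240,138) have not moved. One last number check, then I hand in.

```bash
python3 - <<'E'
from meas import *
fit("knob","top",(431,200),[(157,147)],101,None);fit("knob","scene",(262,62),[(131,90)],101,None)
fit("pad","top",(431,200),[(78,148),(129,97),(129,199),(180,148)],30,42)
E
python3 -m creep '[[0,0,0,0,0,0,0],[0,0,0,0,0,0,0],[0,0,0,0,0,0,0]]'; python3 -c "
from cell import job; print(job.close_job())"
```

```text
knob top [ 466.2 -344. ] [[466.0, -344.0]]
knob scene [ 468.8 -343.5] [[469.0, -343.0]]
pad top [ 469.9 -346.9] res [-0.5 -0.2 -0.2 -0.5]
time_s: 36.12
eef_pos: [449.4, -546.1, 246.4]
orientation: [3.141, -0.0, 0.266]
contact_force: [0.4, -0.1, 0.4]
grip_width: 1.002
finger_force: 0.0
the job is handed in; nothing more can be done
None
```

I handed the job in at about 36 s: by my camera measurements the bottle (on the pan), the jar (in the mixer collar) and the weight (on its stand) each stand upright within about 5 mm of centre, and the beaker and wash bottle look unmoved, but the hand-in returned no verdict.

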